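# Clamp a valve spindle flat-up in a V-block

## Task

Get the valve spindle ready for drilling: leaving it lying in the V-block, slide it along the V until its plain end is fully home against the end stop, then use its cross bar to roll it until the milled flat faces straight up. Then push the red toggle handle fully down so that the clamp's foot holds the spindle by the flat, still home and flat-up, and leave the other things on the bench alone.

Things in the scene. Friction and masses are not known exactly. Their poses are not given: they have to be found in the camera images.
- fixture: Drilling fixture fixed to the bench: dark plate (x -78 to 72, y -101 to 44 mm, 12 mm thick) with a V-block and a toggle clamp. Origin on the bench straight below the V's axis; x level along the V, away from the robot, y level to the left, z up. V-block: x -62 to 48, y -28 to 28, top z 54 mm; its 90 degree V holds the spindle's axis at y 0, z 52 mm.
- stop (a point): Point on the face of the end stop that the spindle's plain end must touch: on the V's axis, at the fixture's x 48, y 0, z 52 mm. The stop is a bright plate on the V-block's far end, 50 mm wide, its top 66 mm high.
- spindle: Loose round blackened-steel valve spindle lying in the V, 24 mm in diameter, 142 mm long over all, about 0.55 kg. Origin on its axis under the middle of the flat (fixture x 8, z 52 mm when home). x along its axis towards its plain end (along the V), z straight out of the flat, y along its cross bar. It slides and rolls easily and stays as it is left.
- flat (a point): Centre of the spindle's milled flat, on its surface, marked with a black dot, 8 mm from the axis; axes as the spindle's, so z must point straight up in the end. The flat is bright metal on the dark spindle, 26 mm long, 18 mm wide, 4 mm deep. At the start it leans towards the fixture's right (the clamp's side), 28 to 100 degrees from up.
- plain_end (a point): Centre of the plain far end face of the spindle, on its axis, 40 mm ahead of the middle of the flat. It touches the stop when home; at the start it is 10 to 24 mm short of it.
- head_end (a point): Centre of the near face of the spindle's dark head (30 mm in diameter, 24 mm long), on the axis, 102 mm behind the middle of the flat. The head stands out past the V-block's near end, towards the robot.
- bar_left (a point): Centre of one ball end (11 mm in diameter) of the cross bar, which is 8 mm in diameter, fixed through the head at right angles to the axis, 12 mm from the head's near face. This end is 42 mm from the axis, on the +y side of the spindle; it stands high at the start. The bar is level, this end on the fixture's left, when the flat faces up.
- bar_right (a point): Centre of the other ball end of the cross bar, 42 mm from the axis on the spindle's -y side.
- clamp_handle (a joint): Angle of the toggle clamp's red handle in rad: 0 open (at the start), grows as it is pushed down, 0.90 fully down, a hard stop. Stiff (0.25 N m), stays where it is left. Hinge along the fixture's x at x 8, y -76, z 64 mm; the handle points to the fixture's right, 0.90 rad above level when open, level when closed. It drives the clamp's arm.
- handle_grip (a point): Point on the centre line of the red handle (15 mm in diameter, from 32 to 90 mm from the hinge), 72 mm from the hinge: push here.
- clamp_arm: The clamp's steel arm, origin at its hinge (fixture x 8, y -52, z 78 mm). Open, it stands up to 140 mm high between y -65 and 0 mm; closed, it is level above the V and its rubber foot (14 mm across) presses on the flat at x 8, y 0.
- kf_clamp: loose vacuum clamp ring, 55x66x16 mm, a bystander, origin at the centre of its underside
- centring_ring: loose centring ring with a black seal, 40 mm across, 8 mm high, a bystander, origin at the centre of its underside
- blank_flange: loose pale round blank flange, 40 mm across, 10 mm high, a bystander, origin at the centre of its underside
- screwdriver: loose red screwdriver, 164 mm long, a bystander, origin at the centre of its underside
There are look-alikes about, which are no part of the job. What is shaped like the fixture but purple is not meant.

How it is judged (in metres and radians):
On the way, in this order (a step that is already met when the one before it is completed fails the run):
1. the spindle lies in the V with its plain end within 2.5 mm of the stop (x of plain_end in the frame of fixture above 0.0455 m and z of each of plain_end, head_end in the frame of fixture below 0.055 m), for 0.2 s.
2. then, with the clamp still open, the flat faces up within 0.10 rad, the spindle still home (all of step 1 and angle between flat's own z axis and vertical below 0.1 rad and value of joint clamp_handle below 0.3 rad), for 0.3 s.
At the end, for the whole second after the job is handed in: The clamp's handle is fully down (over 0.86 of 0.90 rad), and the spindle lies at rest in the V with its plain end within 2.5 mm of the stop and its flat facing straight up within 0.10 rad (about 6 degrees) (all of step 1 and angle between flat's own z axis and vertical below 0.1 rad and value of joint clamp_handle above 0.86 rad and linear speed of spindle below 0.01 m/s); the robot touches nothing.
It fails at once if the spindle is lifted out of the V (z of any of plain_end, head_end in the frame of fixture above 0.075 m).
It fails at once if a bystander is moved by more than 20 mm (distance of any of kf_clamp, centring_ring, blank_flange, screwdriver from where it was at the start of the episode above 0.02 m).
It also fails if it takes over 51 s, if anything falls off the work surface, if the arm or the gripper's body presses on something with over 40 N, if the wrist force passes 120 N, or if a joint passes its speed limit or range.

## Robot

A 6-joint arm with a two-finger parallel gripper is mounted at the origin on a cart in front of the work surface, level with it; the furniture and walls round the work are solid. World frame = base frame: x ahead of the robot, y to its left, z up, the work surface at z = 0. Lengths are in mm, angles in rad, forces in N, time in s.
With the tool pointing down it reaches from about 350 to 775 mm from the base axis. Payload 7.3 kg.
Tool frame: the origin (TCP) lies midway between the tips of the shut fingers; the grasp point (between the pads) lies 19 mm behind it; z points along the fingers, y is the line along which they close (so a half turn about z gives the same grasp; the last joint's range is limited). The gripper opens to 92 mm and grips with 3 to 60 N. Pads are 19 mm wide; open, the fingers measure 130 mm over their backs; the gripper's body (75 mm by 190 mm) begins 47 mm behind the grasp point.
Start: joints at [0.974, 0.342, 1.524, -0, 1.275, -0.146], TCP at [228.724, 472.578, 226.741] pointing down, gripper open.
Joint ranges: [-2.53, 2.53], [-0.77, 2.02], [0.04, 2.7], [-1, 4.14], [0.28, 2.66], [-3.11, 3.11]. Speed limits (rad/s): [2.57, 2.57, 3.14, 3.14, 3.14, 3.14].

## Interface

Orientations are given as [roll, pitch, yaw] about the fixed x, y, z axes, in that order (R = Rz(yaw) Ry(pitch) Rx(roll)).
In Python, from plant import bot gives the robot as it stands.
- The arm moves only by the tool jog_arm, never from a script. Its arguments are lists of equal length, an entry for each row: "dp": the shift along the tool's x, y, z in m, a list of three; "twist": the turn about the tool's z in degrees. A call has 1 to 10 rows; each row shifts and turns the commanded pose from where the row before left it, along the tool's axes as they then stand; what a row does not reach is not made up. A row lasts 1/8 s, in which the tool goes at most 62.5 mm and 10.7 degrees, less where a joint would pass 70% of its speed; a pose out of reach is approached as far as the arm can. A call is refused whole if a number of a shift passes 0.0625 or a number of a turn 10.7, either way. A call with a gripper value outside its range is refused whole. "jaw" is the finger opening in m, from 0 to 0.0918, set as the call begins (left out, the last holds). The fingers move at their own pace and stop on an object; the grip force is fixed at half the most. Time passes only in rows, so rows that do not move let the fingers close. It gives the time, the measured TCP pose, the force, the opening and the grip force at its end, in the units of the state.
- bot.get_obs(): the state, without advancing time (a new reading comes with each control period).
- bot.capture(name): name is "scene" or "top" or "wrist"; returns the picture (420x560x3 uint8, blue, green, red); there is no depth.
- bot.camera_params(name): a dict with "fx", "fy", "cx", "cy" (pixels), "R" (3x3) and "t" (3): a world point X has camera coordinates R X + t. Camera axes: x right, y down, z forward; pixel columns grow to the right and rows downward; lengths in mm; the calibration is good to about 2 mm. A picture is of the moment at which its call begins: read the wrist's pose just before it. camera_params takes no time and is no camera call; for the wrist camera it gives the pose at the moment of the call.
- bot.close_job(): hands the job in; it is judged then, once.
Trained networks look in the newest picture that a camera, given by its name, has taken for a name from the list of things; names that differ only in an ending like _2 or _b are one class to them, and where a whole thing is asked for, a point or a joint stands for the part that bears it (a point fixed in the world has none). Each returns a list of dicts, best first, with "confidence" (0 to 1); they miss things now and then, are a little off and sometimes report something else, mostly with a low value. They report only what shows in the picture. A call takes as long as a camera call. They do not tell look-alikes from the thing itself.
- bot.find_in(camera, label): "bbox" ([centre column, centre row, width, height] in pixels, round what is visible of it).
- bot.masks_of(camera, label): "pixels" (420x560 bool, what is visible of it) and "bbox" ([centre column, centre row, width, height] in pixels, round what is visible of it).
The state is a dict: "time": time; "joint_positions": joint angles; "dq": joint speeds; "tau": joint torques, N m; "tool_pos": TCP position; "tcp_rot": TCP orientation; "contact_force": force on the tool from outside, world axes, zero at the start; "moment": the same for the moment, N m; "grip_width": finger opening in mm; "finger_force": force on a finger pad.
Only numpy, scipy, OpenCV 4.12 (cv2) and the standard library are available. Lean on these libraries where they do the work, as an engineer would, in place of code of your own. Each camera call takes 0.05 s, during which the arm holds its last target. There are 200 camera calls.

## Working session

There is one attempt and no reset: what is moved stays moved. The work goes in short steps, Python scripts to look and compute and a tool call to move; the robot and the scene stay as the last step left them, time stands still between calls to the robot, and variables do not carry over. Pictures are saved under pics/ and viewed, at most 11 in all, crops included, and the job is handed in when it is done.

Besides the shell and the picture viewer there is one more tool, called after "Request:" by a JSON object that holds its "name" and its "arguments". jog_arm: Moves the arm, as the interface text tells. Its arguments: {"type":"object","properties":{"dp":{"type":"array"},"twist":{"type":"array"},"jaw":{"type":"number"}},"required":["dp","twist"]}

```bash
mkdir -p pics; ls; python3 - <<'E'
from plant import bot
import cv2,numpy as np
o=bot.get_obs();print(o)
a=bot.capture("scene");b=bot.capture("top")
cv2.imwrite("pics/s.png",a);cv2.imwrite("pics/t.png",b)
for c in("scene","top"):
    p=bot.camera_params(c);print(c,p)
    for l in("fixture","spindle","flat","clamp_handle","bar_left"):
        print(c,l,[(np.round(d["bbox"]),round(d["confidence"],2)) for d in bot.find_in(c,l)])
print(bot.get_obs()["time"])
E
```

```text
pics
{'time': 0.0, 'joint_positions': array([ 9.74018261e-01,  3.42746291e-01,  1.52501192e+00, -2.26504558e-05,
        1.27538844e+00, -1.46013506e-01]), 'dq': array([-0.00037007,  0.00070877, -0.001204  ,  0.00117334, -0.00111571,
       -0.00168651]), 'tau': array([ 1.36158003e-03, -4.31250930e+01, -2.44225520e+01,  7.17967772e-02,
        5.59143873e-02, -1.60348536e-04]), 'tool_pos': array([228.48203587, 472.22673181, 226.03450568]), 'tcp_rot': array([-3.14005204e+00, -2.04670944e-04,  2.69083455e+00]), 'contact_force': array([-0.19717461,  1.02232606, -0.40962617]), 'moment': array([-0.03809321, -0.05375104, -0.01530269]), 'finger_force': 0.0, 'grip_width': 91.57000154450907}
scene {'fx': 533.7211263815476, 'fy': 533.7211263815476, 'cx': 273.92635888555526, 'cy': 203.02191432264735, 'R': array([[ 0.79372545, -0.6078149 ,  0.02368468],
       [-0.3185279 , -0.44849635, -0.83509939],
       [ 0.51820834,  0.65529541, -0.54958897]]), 't': array([-540.62930509,  218.96245123, 1102.34617916])}
scene fixture [(array([328., 234.,  88.,  74.]), 0.86), (array([236., 201.,  69.,  66.]),
[... 328 characters left out ...]
4, 'cx': 280.0720508509787, 'cy': 211.95870584412762, 'R': array([[ 0.03008529, -0.99913357, -0.02875721],
       [-0.99775585, -0.02829719, -0.06068385],
       [ 0.05981752,  0.03051837, -0.9977427 ]]), 't': array([-111.69934991,  611.95064085,  919.22985895])}
top fixture [(array([348., 189.,  87.,  68.]), 0.89), (array([232., 226.,  81.,  72.]), 0.7), (array([204., 242.,  26.,  65.]), 0.3)]
top spindle [(array([204., 241.,  26.,  68.]), 0.6)]
top flat [(array([204., 245.,  24.,  65.]), 0.95)]
top clamp_handle [(array([258., 229.,  29.,  12.]), 0.53), (array([380., 173.,  31.,  10.]), 0.48)]
top bar_left [(array([206., 244.,  30.,  62.]), 0.7), (array([227., 220.,  28.,  13.]), 0.52)]
0.6
```

View pics/s.png

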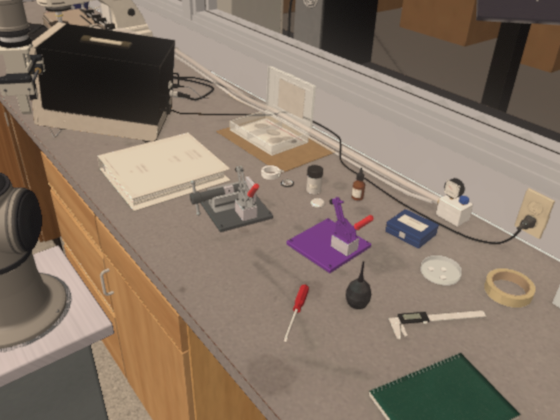

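View pics/t.png

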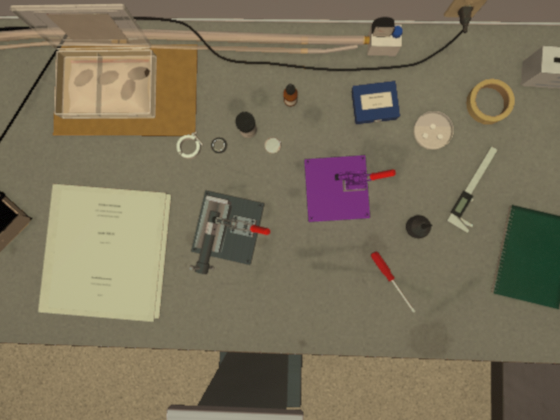

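Candidates: fixture/spindle at top (228,227) on a dark plate, and the purple look-alike at (340,188), which is not meant. I choose the dark plate and check it in a close crop.

```bash
cat > h.py <<'E'
import numpy as np,cv2
from plant import bot
def ray(c,u,v,z,p=None):
    p=p or bot.camera_params(c)
    R,t=np.array(p["R"]),np.array(p["t"])
    d=R.T@np.array([(u-p["cx"])/p["fx"],(v-p["cy"])/p["fy"],1]);o=-R.T@t
    return o+d*(z-o[2])/d[2]
def proj(X,p):
    q=(np.array(p["R"])@np.atleast_2d(X).T).T+p["t"]
    return np.c_[p["cx"]+p["fx"]*q[:,0]/q[:,2],p["cy"]+p["fy"]*q[:,1]/q[:,2]]
E
python3 - <<'E'
from h import *
b=cv2.imread("pics/t.png");a=cv2.imread("pics/s.png")
x=cv2.resize(b[185:275,185:275],(400,400),interpolation=3);y=cv2.resize(a[160:240,180:280],(400,320),interpolation=3)
im=np.zeros((400,800,3),np.uint8);im[:,:400]=x;im[:320,400:]=y
cv2.imwrite("pics/c1.png",im)
E
```

```text
(no output)
```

View pics/c1.png

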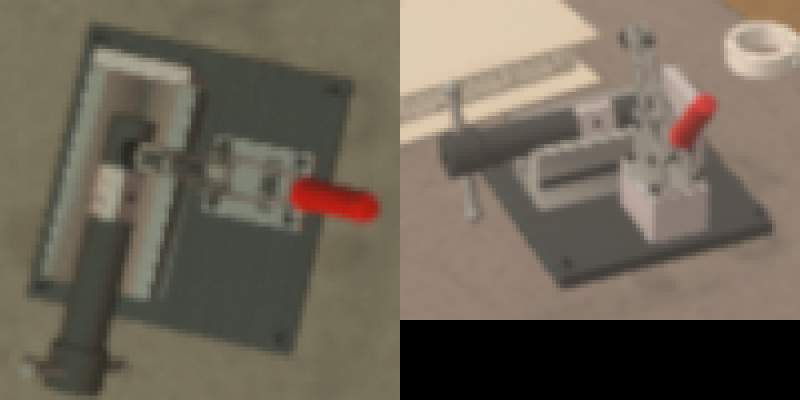

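The crop shows the dark fixture with the bright flat tilted to the clamp side, the stop at the far end (140,65), the bar nearly upright, and the red handle open. Fit the pose.

```bash
python3 - <<'E'
from h import *
from scipy.optimize import least_squares
pt=bot.camera_params("top");ps=bot.camera_params("scene")
k=90/400
C=np.array([[90,24],[352,82],[292,352],[28,296]])*k+185
S=np.array([[562,285],[772,230]]);S=np.c_[180+(S[:,0]-400)*.25,160+S[:,1]*.25]
P=np.array([[72,44,12],[72,-101,12],[-78,-101,12],[-78,44,12.]])
def T(q,X):
    c,s=np.cos(q[2]),np.sin(q[2]);X=np.atleast_2d(X)
    return np.c_[c*X[:,0]-s*X[:,1]+q[0],s*X[:,0]+c*X[:,1]+q[1],X[:,2]]
f=lambda q:np.r_[(proj(T(q,P),pt)-C).ravel(),(proj(T(q,P[[2,1]]),ps)-S).ravel()]
r=least_squares(f,[500,200,0]);q=r.x;print(q,np.round(r.fun,1));np.save("q.npy",q)
# spindle: d=short distance, th lean toward right
def pts(d,th):
    x=8-d; c,s=np.cos(th),np.sin(th)
    L=[x-90,42*c,52+42*s];Rr=[x-90,-42*c,52-42*s];F=[x,-8*s,52+8*c]
    H=[x-102,0,52]
    return T(q,[L,Rr,F,H])
m=lambda u,v:[180+(u-400)/4,160+v/4]
n=lambda u,v:[185+u*k,185+v*k]
def g(w):
    X=pts(*w);return np.r_[(proj(X[:3],ps)-[m(453,88),m(472,213),m(599,121)]).ravel(),(proj(X[[0,1,2]],pt)-[n(25,370),n(122,362),n(130,195)]).ravel()]
for h in(.6,1.5):
    r=least_squares(g,[16,h],loss="soft_l1");print(r.x,r.cost,np.round(g(r.x),1))
print(pts(*r.x))
o=bot.get_obs();print(o["tcp_rot"],bot.camera_params("wrist"))
E
```

```text
[ 5.83287131e+02  5.51769608e+01 -1.84978515e-01] [ 0.3 -0.3  0.8 -0.5  0.5  1.2  0.   0.4 -0.7 -1.4  0.5 -2.1]
[19.87790112  1.22019834] 4.075693430374174 [-0.2  0.8  0.6  0.8 -0.5  1.   2.2 -0.9  0.6  0.9  1.   0.1]
[19.87790058  1.22019831] 4.075693430374219 [-0.2  0.8  0.6  0.8 -0.5  1.   2.2 -0.9  0.6  0.9  1.   0.1]
[[485.80042636  88.09410241  91.44503449]
 [480.49406811  59.73568959  12.55496551]
 [570.22997129  49.97644478  54.74767602]
 [471.3519648   76.12200098  52.        ]]
[3.14144689e+00 2.79124546e-05 2.69080251e+00] {'fx': 326.6406398920848, 'fy': 326.6406398920848, 'cx': 283.0891593402251, 'cy': 211.01426631351777, 'R': array([[ 4.35513102e-01,  9.00182115e-01,  7.05046316e-04],
       [ 8.70912821e-01, -4.21550297e-01,  2.52598900e-01],
       [ 2.27682225e-01, -1.09396097e-01, -9.67570824e-01]]), 't': array([-525.57352499,  -31.47433167,  389.1447324 ])}
```

```bash
cat >> h.py <<'E'
def T(q,X):
    c,s=np.cos(q[2]),np.sin(q[2]);X=np.atleast_2d(X)
    return np.c_[c*X[:,0]-s*X[:,1]+q[0],s*X[:,0]+c*X[:,1]+q[1],X[:,2]]
def inv(q,p):
    c,s=np.cos(q[2]),np.sin(q[2]);d=np.array(p)-[q[0],q[1],0]
    return np.array([c*d[0]+s*d[1],-s*d[0]+c*d[1],d[2]])
E
python3 - <<'E'
from h import *
q=np.load("q.npy");o=bot.get_obs();y=q[2]+np.pi
w=T(q,[-150,0,170])[0];d=w-o["tool_pos"]
print(w,np.degrees(y-o["tcp_rot"][2]),d@[np.cos(y),np.sin(y),0],d@[np.sin(y),-np.cos(y),0],-d[2])
E
```

```text
[435.84610109  82.76577312 170.        ] 15.22988469813966 -275.27982545064225 -345.0734185665462 56.76167670334635
```

Request:
{"name": "jog_arm", "arguments": {"dp": [[0,0,0],[0,0,0],[-0.0344,-0.0431,0.007],[-0.0344,-0.0431,0.007],[-0.0344,-0.0431,0.007],[-0.0344,-0.0431,0.007],[-0.0344,-0.0431,0.007],[-0.0344,-0.0431,0.007],[-0.0344,-0.0431,0.007],[-0.0344,-0.0431,0.007]], "twist": [-7.6,-7.6,0,0,0,0,0,0,0,0], "jaw": 0}}

```text
time: 1.85
tool_pos: [436.4, 81.3, 170.8]
tcp_rot: [3.141, 0.001, 2.956]
contact_force: [0.7, -0.1, 0.2]
grip_width: 0.8
finger_force: 0.0
```

Request:
{"name": "jog_arm", "arguments": {"dp": [[0,0,0],[0,0,0]], "twist": [0,0]}}

```text
time: 2.1
tool_pos: [435.3, 83.1, 170.7]
tcp_rot: [3.141, -0.001, 2.955]
contact_force: [0.5, -0.5, -0.4]
grip_width: 0.6
finger_force: 0.0
```

```bash
python3 - <<'E'
from h import *
q=np.load("q.npy");o=bot.get_obs();p=bot.camera_params("wrist");a=bot.capture("wrist")
print(o["time"],o["tool_pos"],o["tcp_rot"],inv(q,o["tool_pos"]),o["grip_width"])
np.savez("w1.npz",**p)
X=T(q,[[72,44,12],[72,-101,12],[-78,-101,12],[-78,44,12],[48,25,66],[48,-25,66],[-62,28,54],[-62,-28,54],[-12,-7.5,55],[-114,0,52],[-102,14,91]])
for u,v in proj(X,p):cv2.drawMarker(a,(int(u),int(v)),(0,255,0),0,8)
cv2.imwrite("pics/w1.png",cv2.resize(a,(800,600),interpolation=3))
E
```

```text
2.1 [435.32788907  83.13686053 170.7006485 ] [ 3.14123774e+00 -5.01597630e-04  2.95517854e+00] [-150.57762383    0.26944437  170.7006485 ] 0.6475349150664382
```

View pics/w1.png

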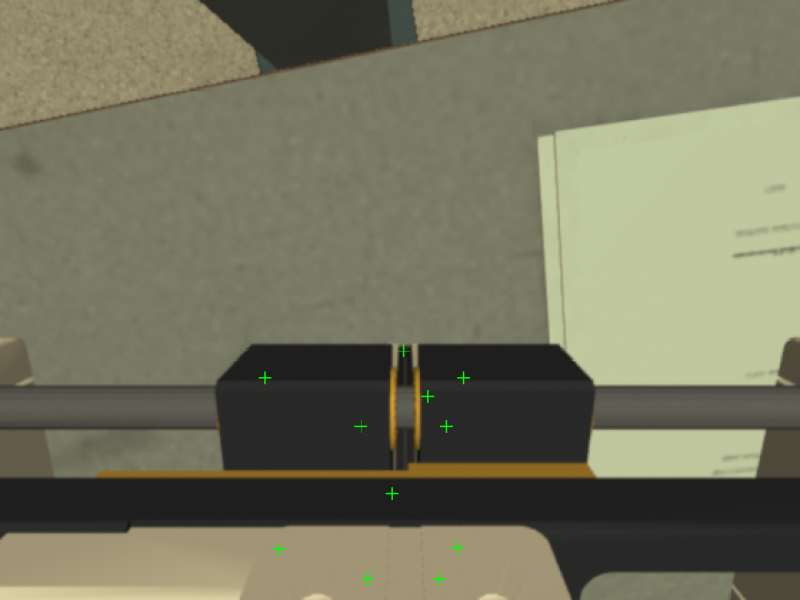

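The wrist camera looks back toward the robot, so the fingers hide the fixture. I will feel for the head by pushing instead. Descend behind the head.

Request:
{"name": "jog_arm", "arguments": {"dp": [[0,0,0.0312],[0,0,0.0312],[0,0,0.0312],[0,0,0.0312],[-0.008,0,0],[-0.008,0,0],[-0.004,0,0],[0,0,0]], "twist": [0,0,0,0,0,0,0,0]}}

```text
time: 3.15
tool_pos: [456.2, 79.3, 46.8]
tcp_rot: [3.141, 0.002, 2.956]
contact_force: [-0.3, -0.5, -0.1]
grip_width: -0.1
finger_force: 0.0
```

Request:
{"name": "jog_arm", "arguments": {"dp": [[-0.003,0,0],[-0.003,0,0],[-0.003,0,0],[-0.003,0,0],[-0.002,0,0],[0,0,0]], "twist": [0,0,0,0,0,0]}}

```text
time: 3.9
tool_pos: [469.3, 76.6, 45.9]
tcp_rot: [3.141, 0.0, 2.956]
contact_force: [-1.1, 0.0, -0.3]
grip_width: 0.5
finger_force: 0.3
```

```bash
python3 - <<'E'
from h import *
q=np.load("q.npy");o=bot.get_obs();a=bot.capture("top");b=bot.capture("scene")
print(o["time"],inv(q,o["tool_pos"]),o["contact_force"])
im=np.zeros((400,800,3),np.uint8)
im[:,:400]=cv2.resize(a[190:290,170:270],(400,400),interpolation=3);im[:320,400:]=cv2.resize(b[160:240,180:280],(400,320),interpolation=3)
cv2.imwrite("pics/c2.png",im)
E
```

```text
3.9 [-1.15950796e+02  1.07881884e-01  4.58740286e+01] [-1.10859787  0.04268663 -0.31517956]
```

View pics/c2.png

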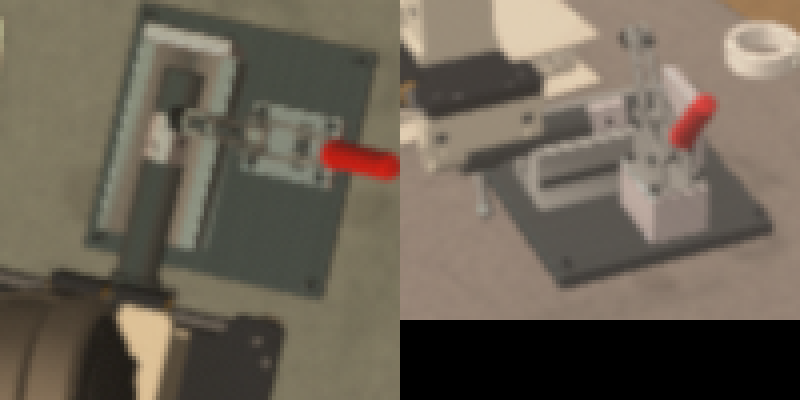

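The crop shows the fingers behind the head and the plain end (183,68) still short of the stop (185,42). Keep pushing.

Request:
{"name": "jog_arm", "arguments": {"dp": [[-0.003,0,0],[-0.003,0,0],[-0.002,0,0],[-0.001,0,0]], "twist": [0,0,0,0]}}

```text
time: 4.5
tool_pos: [478.0, 75.0, 45.9]
tcp_rot: [3.142, -0.0, 2.956]
contact_force: [-2.1, -0.4, 0.3]
grip_width: 0.6
finger_force: 1.0
```

Request:
{"name": "jog_arm", "arguments": {"dp": [[-0.001,0,0],[-0.001,0,0],[-0.001,0,0]], "twist": [0,0,0]}}

```text
time: 4.88
tool_pos: [480.6, 74.5, 45.9]
tcp_rot: [-3.142, -0.001, 2.956]
contact_force: [-3.2, 0.4, 1.9]
grip_width: 0.5
finger_force: 1.9
```

Request:
{"name": "jog_arm", "arguments": {"dp": [[-0.001,0,0],[-0.001,0,0]], "twist": [0,0]}}

```text
time: 5.12
tool_pos: [480.9, 74.4, 45.6]
tcp_rot: [-3.141, -0.004, 2.956]
contact_force: [-8.7, 2.0, 3.7]
grip_width: 0.5
finger_force: 4.4
```

Request:
{"name": "jog_arm", "arguments": {"dp": [[-0.001,0,0],[0,0,0]], "twist": [0,0]}}

```text
time: 5.38
tool_pos: [481.0, 74.4, 45.4]
tcp_rot: [-3.141, -0.006, 2.956]
contact_force: [-9.9, 2.3, 3.9]
grip_width: 0.3
finger_force: 4.9
```

```bash
python3 - <<'E'
from h import *
q=np.load("q.npy");o=bot.get_obs()
print(o["time"],inv(q,o["tool_pos"]),o["contact_force"])
E
```

```text
5.375 [-1.04057902e+02  6.10093928e-02  4.54252126e+01] [-9.86728661  2.30503603  3.86014179]
```

Home against the stop. Back off, rise, and come down to the right of the raised bar.

Request:
{"name": "jog_arm", "arguments": {"dp": [[0.015,0,0],[0,0,-0.035],[0,0,-0.035],[0,-0.026,0],[-0.0195,0,0],[-0.0195,0,0],[0,0,0.02],[0,0,0.02],[0,0,0]], "twist": [0,0,0,0,0,0,0,0,0]}}

```text
time: 6.5
tool_pos: [502.3, 43.9, 75.0]
tcp_rot: [-3.142, -0.001, 2.956]
contact_force: [0.6, -0.6, 0.0]
grip_width: 0.3
finger_force: 0.0
```

Request:
{"name": "jog_arm", "arguments": {"dp": [[0,0.004,0],[0,0.004,0],[0,0.004,0],[0,0.004,0]], "twist": [0,0,0,0]}}

```text
time: 7.0
tool_pos: [505.7, 60.0, 76.2]
tcp_rot: [3.141, 0.001, 2.956]
contact_force: [0.3, 0.1, -0.3]
grip_width: 0.7
finger_force: 0.0
```

Request:
{"name": "jog_arm", "arguments": {"dp": [[0.0025,0.003,0],[0.0025,0.003,0],[0,0.004,0],[0,0.004,0],[0,0.004,0]], "twist": [0,0,0,0,0]}}

```text
time: 7.62
tool_pos: [504.1, 78.5, 75.9]
tcp_rot: [3.142, 0.0, 2.956]
contact_force: [-0.8, -0.4, 0.7]
grip_width: 0.8
finger_force: 0.2
```

```bash
python3 - <<'E'
from h import *
q=np.load("q.npy");o=bot.get_obs();a=bot.capture("top");b=bot.capture("scene")
print(o["time"],inv(q,o["tool_pos"]),o["contact_force"])
im=np.zeros((400,800,3),np.uint8)
im[:,:400]=cv2.resize(a[190:290,170:270],(400,400),interpolation=3);im[:320,400:]=cv2.resize(b[160:240,180:280],(400,320),interpolation=3)
cv2.imwrite("pics/c3.png",im)
E
```

```text
7.625 [-82.16613584   8.33831073  75.92474852] [-0.78013869 -0.39983733  0.74783757]
```

View pics/c3.png

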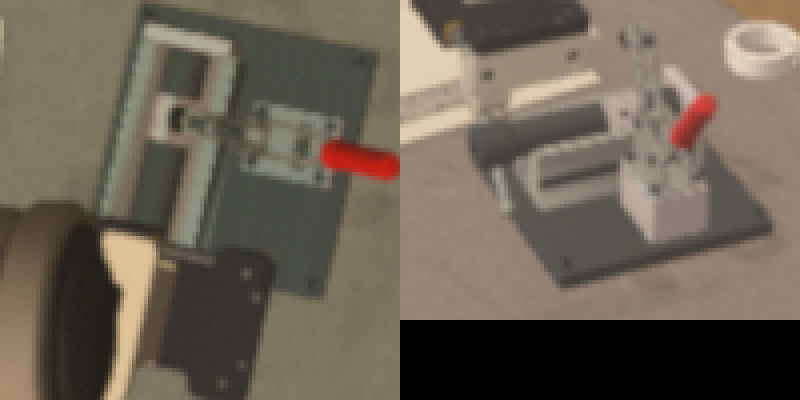

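The bar's lower end (503,205) has swung to the right and the flat has turned towards up; the spindle is rolling. Continue a little left.

Request:
{"name": "jog_arm", "arguments": {"dp": [[0,0.004,0],[0,0.004,0],[0,0.004,0],[0,0,0]], "twist": [0,0,0,0]}}

```text
time: 8.22
tool_pos: [506.2, 90.4, 75.9]
tcp_rot: [3.141, 0.0, 2.957]
contact_force: [0.8, -0.0, -0.9]
grip_width: 0.6
finger_force: 0.0
```

```bash
cat > fit.py <<'E'
from h import *
q=np.load("q.npy");o=bot.get_obs();b=bot.capture("scene")
ps=bot.camera_params("scene")
print(o["time"],inv(q,o["tool_pos"]),o["contact_force"])
im=cv2.resize(b[160:240,180:280],(800,640),interpolation=3)[:600]
for th in (0,.2,.4,.6,.8):
    X=T(q,[[-82,-42*np.cos(th),52-42*np.sin(th)],[-82,42*np.cos(th),52+42*np.sin(th)],[8,-8*np.sin(th),52+8*np.cos(th)]])
    for u,v in (proj(X,ps)-[180,160])*8+4: cv2.drawMarker(im,(int(u),int(v)),(0,int(255*(1-th)),int(255*th)),0,10)
cv2.imwrite("pics/c4.png",im)
E
python3 fit.py
```

```text
8.225 [-82.28346151  20.44175506  75.91439871] [ 0.81696757 -0.02585268 -0.8552319 ]
```

View pics/c4.png

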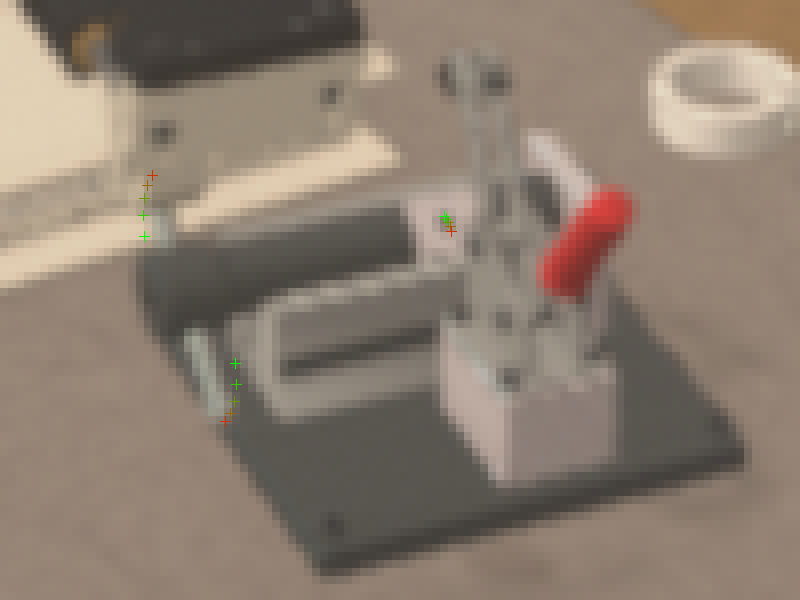

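Right ball at about (218,408) means roughly 0.7 rad still to go. Now rise, move left of the head over the left ball and push straight down.

Request:
{"name": "jog_arm", "arguments": {"dp": [[0,0,-0.016],[0,0.0175,0],[0,0,0.004],[0,0,0.004],[0,0,0.004],[0,0,0.004],[0,0,0.004],[0,0,0.004]], "twist": [0,0,0,0,0,0,0,0]}}

```text
time: 9.28
tool_pos: [509.3, 107.1, 67.6]
tcp_rot: [-3.142, -0.0, 2.956]
contact_force: [0.1, -0.9, 0.6]
grip_width: 0.5
finger_force: 0.3
```

Request:
{"name": "jog_arm", "arguments": {"dp": [[0,0,0.002],[0,0,0.002],[0,0,0.002],[0,0,0.001],[0,0,0]], "twist": [0,0,0,0,0]}}

```text
time: 9.9
tool_pos: [509.4, 107.3, 60.9]
tcp_rot: [3.142, 0.0, 2.956]
contact_force: [-0.8, 0.1, 0.7]
grip_width: 0.5
finger_force: 0.1
```

```bash
sed -i s/c4/c5/ fit.py; python3 fit.py
```

```text
9.9 [-82.25202531  37.59730206  60.8860094 ] [-0.7549756   0.06363937  0.68036068]
```

View pics/c5.png

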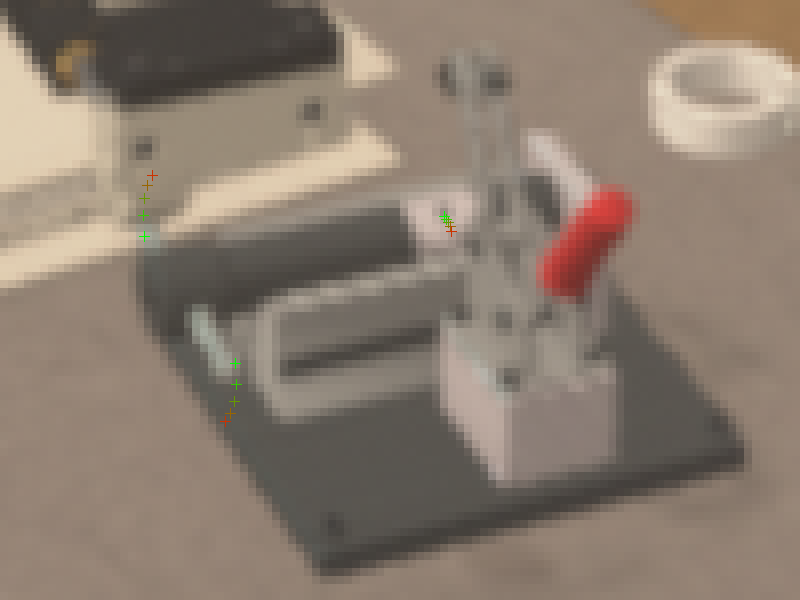

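Tip at 60.9 → about 0.08 rad left; go down 3.4 mm more to the level position (ball top at 57.5).

Request:
{"name": "jog_arm", "arguments": {"dp": [[0,0,0.0015],[0,0,0.001],[0,0,0.0009],[0,0,0],[0,0,0]], "twist": [0,0,0,0,0]}}

```text
time: 10.58
tool_pos: [509.4, 107.3, 57.5]
tcp_rot: [3.142, -0.0, 2.956]
contact_force: [0.6, 0.2, -0.0]
grip_width: 0.4
finger_force: 0.1
```

Request:
{"name": "jog_arm", "arguments": {"dp": [[0,0,-0.03],[0,0,-0.04],[0,0,-0.0625],[0,0,0],[0,0,0]], "twist": [0,0,0,0,0]}}

```text
time: 11.2
tool_pos: [509.0, 107.2, 189.7]
tcp_rot: [-3.142, -0.0, 2.956]
contact_force: [-0.1, 0.1, -1.8]
grip_width: 0.6
finger_force: 0.0
```

```bash
sed -i s/c5/c6/ fit.py; cat >> fit.py <<'E'
y=q[2]+np.pi
for tgt in ([-150,38,200],[8,-125,190],[8,-122,140]):
    d=T(q,tgt)[0]-o["tool_pos"];print(tgt,d@[np.cos(y),np.sin(y),0],d@[np.sin(y),-np.cos(y),0],-d[2])
E
python3 fit.py
```

```text
11.2 [-82.63193206  37.48460548 189.72837528] [-0.05792915  0.11016495 -1.79501961]
[-150, 38, 200] 67.36806794200568 0.5153945206559172 -10.271624720815197
[8, -125, 190] -90.63193205799439 -162.48460547934403 -0.27162472081519695
[8, -122, 140] -90.6319320579944 -159.48460547934403 49.7283752791848
```

View pics/c6.png

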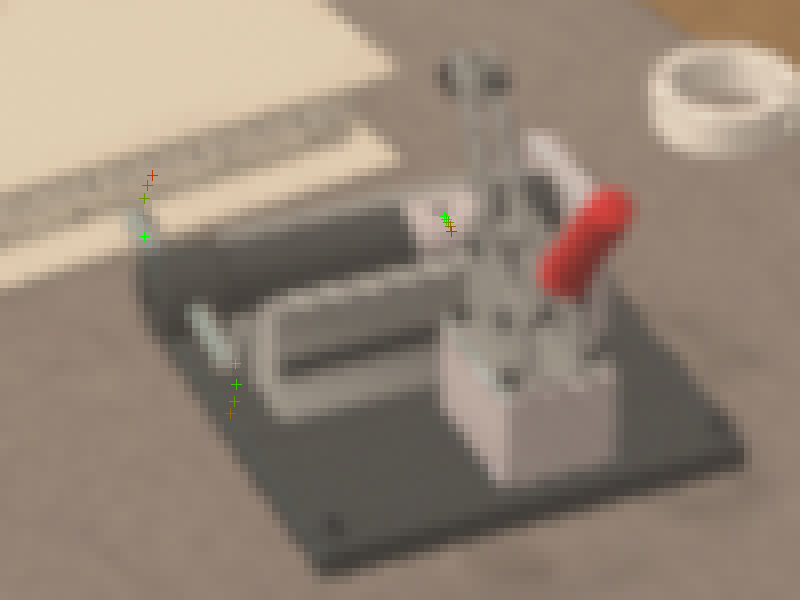

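Bar is level within a few hundredths: left ball about (140,225), right ball about (228,356), matching the green zero markers' spacing. Now the handle.

Request:
{"name": "jog_arm", "arguments": {"dp": [[-0.02265,-0.0406,0],[-0.02265,-0.0406,0],[-0.02265,-0.0406,0],[-0.02265,-0.0406,0],[0,0,0.02],[0,0,0.025],[0,0,0]], "twist": [0,0,0,0,0,0,0]}}

```text
time: 12.12
tool_pos: [566.4, -68.7, 141.7]
tcp_rot: [3.141, -0.007, 2.956]
contact_force: [-0.4, 0.4, 0.7]
grip_width: 0.3
finger_force: 0.0
```

Request:
{"name": "jog_arm", "arguments": {"dp": [[0,-0.001,0.006],[0,-0.002,0.006],[0,-0.002,0.006],[0,-0.002,0.006],[0,-0.002,0.006],[0,0,0]], "twist": [0,0,0,0,0,0]}}

```text
time: 12.88
tool_pos: [567.0, -85.5, 119.4]
tcp_rot: [-3.129, 0.006, 2.956]
contact_force: [-12.2, -27.3, 22.2]
grip_width: 0.3
finger_force: 26.2
```

```bash
python3 - <<'E'
from h import *
q=np.load("q.npy");o=bot.get_obs();a=bot.capture("top");b=bot.capture("scene")
print(o["time"],inv(q,o["tool_pos"]),inv(q,o["contact_force"]+[q[0],q[1],0]))
im=np.zeros((400,800,3),np.uint8)
im[:,:400]=cv2.resize(a[180:280,190:290],(400,400),interpolation=3);im[:,400:]=cv2.resize(b[150:250,200:300],(400,400),interpolation=3)
cv2.imwrite("pics/c7.png",im)
E
```

```text
12.875 [   9.90920939 -141.26692431  119.37385487] [ -6.97685368 -29.12577178  22.21184952]
```

View pics/c7.png

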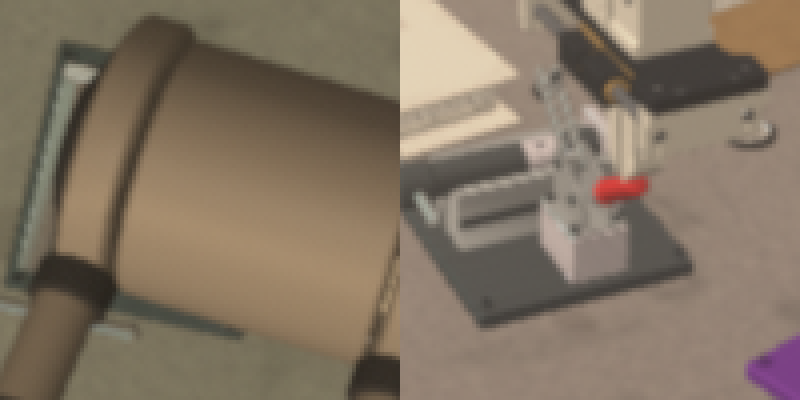

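The handle is about half down at (620,188); the finger is dragged right by friction as the handle end swings outward. Release and follow the arc with more outward motion.

Request:
{"name": "jog_arm", "arguments": {"dp": [[0,-0.002,-0.006],[0,-0.005,-0.004],[0,0,0]], "twist": [0,0,0]}}

```text
time: 13.35
tool_pos: [565.7, -84.8, 125.4]
tcp_rot: [3.141, 0.001, 2.956]
contact_force: [-0.9, 0.5, 0.5]
grip_width: 0.1
finger_force: 0.0
```

Request:
{"name": "jog_arm", "arguments": {"dp": [[0,-0.001,0.005],[0,-0.002,0.005],[0,-0.003,0.005],[0,-0.003,0.005],[0,-0.002,0.004],[0,0,0]], "twist": [0,0,0,0,0,0]}}

```text
time: 14.1
tool_pos: [563.5, -97.7, 101.0]
tcp_rot: [-3.138, 0.001, 2.957]
contact_force: [-2.0, -9.4, 4.0]
grip_width: 0.1
finger_force: 5.5
```

Request:
{"name": "jog_arm", "arguments": {"dp": [[0,-0.004,0.004],[0,-0.002,0.005],[0,-0.002,0.005],[0,-0.001,0.005],[0,0,0]], "twist": [0,0,0,0,0]}}

```text
time: 14.72
tool_pos: [561.4, -104.1, 81.2]
tcp_rot: [3.141, -0.001, 2.956]
contact_force: [0.6, -0.1, 1.0]
grip_width: 0.3
finger_force: 0.1
```

```bash
python3 - <<'E'
from h import *
q=np.load("q.npy");o=bot.get_obs()
print(o["time"],inv(q,o["tool_pos"]),inv(q,o["contact_force"]+[q[0],q[1],0]))
E
```

```text
14.725 [   7.77224118 -160.55014007   81.22601335] [ 0.57780507 -0.03191582  0.96404977]
```

Request:
{"name": "jog_arm", "arguments": {"dp": [[0,0,-0.02],[0,0.014,0],[0,0,0.01],[0,0,0.006],[0,0,0.005],[0,0,0]], "twist": [0,0,0,0,0,0]}}

```text
time: 15.48
tool_pos: [564.0, -90.7, 80.2]
tcp_rot: [3.141, -0.001, 2.956]
contact_force: [-0.1, -0.2, 0.2]
grip_width: 0.5
finger_force: 0.0
```

Request:
{"name": "jog_arm", "arguments": {"dp": [[0,-0.0005,0.003],[0,-0.0005,0.003],[0,0,0.002],[0,0,0.001],[0,0,0]], "twist": [0,0,0,0,0]}}

```text
time: 16.1
tool_pos: [564.3, -92.0, 72.1]
tcp_rot: [-3.141, 0.0, 2.956]
contact_force: [-0.3, -1.4, 1.9]
grip_width: 0.4
finger_force: 1.1
```

Request:
{"name": "jog_arm", "arguments": {"dp": [[0,0,0.001],[0,0,0.001],[0,0,0]], "twist": [0,0,0]}}

```text
time: 16.48
tool_pos: [564.5, -92.0, 71.2]
tcp_rot: [-3.141, 0.001, 2.956]
contact_force: [-3.9, -2.8, 10.0]
grip_width: 0.2
finger_force: 5.5
```

Request:
{"name": "jog_arm", "arguments": {"dp": [[0,0,0.001],[0,0,0.001],[0,0,0]], "twist": [0,0,0]}}

```text
time: 16.85
tool_pos: [564.7, -92.1, 70.8]
tcp_rot: [-3.141, 0.002, 2.956]
contact_force: [-6.6, -1.9, 22.2]
grip_width: 0.3
finger_force: 10.9
```

Request:
{"name": "jog_arm", "arguments": {"dp": [[0,0,-0.03],[0,0,-0.06],[0,0,-0.06],[0.05,0,0],[0.05,0,0],[0.05,0,0],[0.05,0,0],[0,0,0],[0,0,0]], "twist": [0,0,0,0,0,0,0,0,0]}}

```text
time: 17.98
tool_pos: [368.4, -54.9, 218.3]
tcp_rot: [3.141, 0.002, 2.956]
contact_force: [0.6, -0.6, -0.6]
grip_width: 0.4
finger_force: 0.0
```

```bash
python3 - <<'E'
from h import *
q=np.load("q.npy");o=bot.get_obs();a=bot.capture("top");b=bot.capture("scene");ps=bot.camera_params("scene")
print(o["time"],inv(q,o["tool_pos"]),o["contact_force"])
im=np.zeros((600,800,3),np.uint8)
a=cv2.resize(a[185:285,180:280],(400,400),interpolation=3)
for u,v in (proj(T(q,[[-82,42,52],[-82,-42,52],[48,0,64],[8,-166,64]]),bot.camera_params("top"))-[180,185])*4+2: cv2.drawMarker(a,(int(u),int(v)),(0,255,0),0,8)
b=cv2.resize(b[165:235,190:257],(400,418),interpolation=3);s=400/67
for th in(0,.2):
  X=T(q,[[-82,-42*np.cos(th),52-42*np.sin(th)],[-82,42*np.cos(th),52+42*np.sin(th)]])
  for u,v in (proj(X,ps)-[190,165])*s+3: cv2.drawMarker(b,(int(u),int(v)),(0,255*(th==0),255*(th>0)),0,8)
im[:400,:400]=a;im[:418,400:]=b
cv2.imwrite("pics/c8.png",im)
E
```

```text
17.975 [-190.94599276 -147.7207565   218.32377262] [ 0.58857474 -0.59497328 -0.59913132]
```

View pics/c8.png

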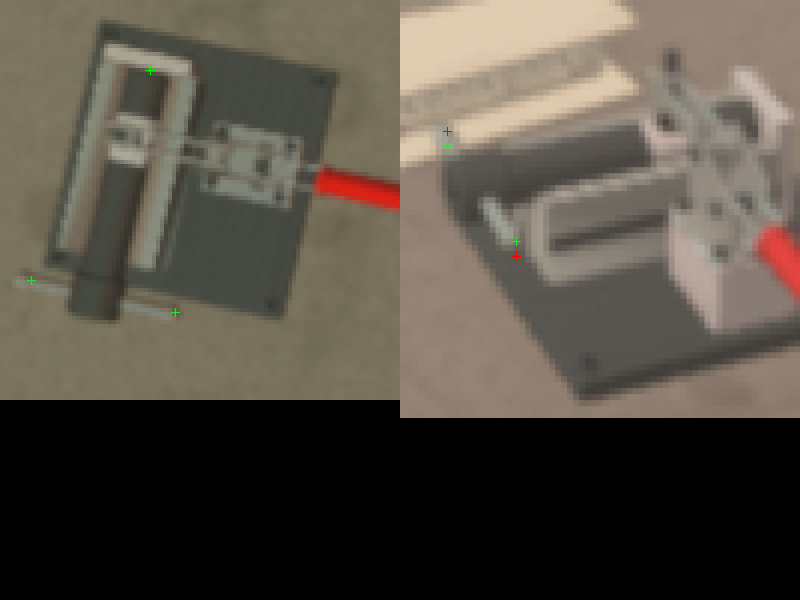

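The clamp foot is on the flat at (130,135), the plain end meets the stop, the bar is level and the handle is down; the robot is clear.

```bash
python3 -c "
from plant import bot
print(bot.close_job())"
```

```text
the job is handed in; nothing more can be done
None
```

I handed the job in at about 18 s, but it came back with no verdict. By my measurements and last pictures, the spindle is home against the stop and flat-up (bar level to about 0.05 rad), the handle is down on its hard stop, the robot is clear, and I saw no contact with the other things on the bench.

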